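Lock the pot-turning spindle with its cross pin

TASK

Lock the pot-turning stand so the copper pot can be hammered: take the knobbed locking pin from the wooden rack, stand it in the guide hole on top of the stand and let go, then turn the crank gently until you feel the pin fall into the spindle's hidden cross-hole and the crank catch on it. Do not force the caught crank or hammer the pin; push the pin gently down until its knob sits fully home on the stand, let go of everything, and leave the other things on the bench where they are.

Things in the scene. Friction and masses are not known exactly. Their poses are not given: they have to be found in the camera images.
- stand: Turning stand, fixed, turned up to 0.3 rad about the vertical. Origin: middle of its underside on the bench. Base plate 140 (x) x 110 (y) x 12 mm; housing 64 x 80 mm, its flat steel top 166 mm up with the guide hole in the middle. Copper pot at its +y end (y 58 to 170 mm, 140 mm across, top 185 mm up), crank at its -y end. Limit: over 120 N between pin and stand (spindle included) bends the pin.
- bore_mouth (a point): Centre of the guide hole's mouth on the flat top of the stand, 166 mm above the bench; axes as the stand's. The hole is upright, 14 mm wide, with a 3 mm chamfer; the round spindle crosses it 31 mm below the mouth, so a pin put in stands on the spindle, 47 mm short of home.
- spindle_middle (a point): Middle of the hidden spindle (40 mm thick), 115 mm above the bench; it turns about the stand's y. A 15 mm cross-hole runs right through it here. The crank is clamped on at no particular angle: the hole stands upright under the guide hole at some crank angle between -0.5 and +0.25 rad, new each time. A spring catch in the hole stops the falling pin 7 to 11 mm down.
- crank (a joint): Crank angle (rad): 0 with the arm straight up, growing as it leans to the stand's +x; range -0.95 to 0.95. Starts at 0.6 to 0.85: turn it towards -x. Stiff (2 N at the handle, 2 to 5 N when pinched), stays where left. The pin falls in over a window of about 0.1 rad (8 mm at the handle): turn at about 20 mm/s. The fallen pin blocks it: resistance rises; the pin feels 4 times that.
- crank_grip (a point): Middle of the crank's wooden handle, a bar 20 mm thick and 92 mm long lying along the stand's y, 75 mm from the spindle axis and 115 mm from the stand's middle towards -y; swings with the crank about the spindle axis. It is fixed to the arm, but slips round in a pinch from above.
- pin: Steel locking pin, about 90 g, shank oiled and slippery, upright in one of the three rack holes at the start. Origin: centre of its lower tip; z along it to the knob. Shank 12 mm thick, 78 mm long, tip chamfered to 8 mm over 3 mm; then the knob. Fully home, the knob rests on the stand's top and the tip is 78 mm below the guide hole's mouth.
- pin_knob (a point): Centre of the top of the pin's knob, 104 mm from the tip. The knob is a cylinder 22 mm thick and 26 mm tall. Once the pin is caught in the cross-hole, a push of about 4 to 20 N takes it past the spring catch and home; The caught crank has about 0.3 rad of play and the pin goes home only near its middle: first ease the crank back about 0.15 rad (11 mm at the handle).
- rack: Wooden rack, fixed, 60 (x) x 170 (y) x 45 mm tall. Origin: middle of its underside. Three upright 14 mm holes, 35 mm deep, in a row along its y at -55, 0 and +55 mm; they hold the pin and the two punches in any order.
- punch_a: short steel punch, a stepped rod with no knob (11 mm shank, 15 mm at the top), 81 mm long, standing in the rack; leave alone. Origin: middle of its lower end, z along it
- punch_b: steel punch, a nearly plain 11 to 12 mm rod, 105 mm long, standing in the rack; leave alone. Origin: middle of its lower end, z along it
- hammer: hammer lying on the bench; leave alone. Origin: underside
- wrench: open wrench lying on the bench; leave alone. Origin: underside
- copper_cup: copper cup, 80 mm wide and 85 mm tall; leave alone. Origin: underside
- copper_bowl: copper bowl, 130 mm wide and 60 mm tall; leave alone. Origin: underside
- flux_jar: closed jar, 70 mm wide and 90 mm tall; leave alone. Origin: underside
- tin: closed can, 74 mm wide and 100 mm tall; leave alone. Origin: underside

How it is judged:
On the way, in this order (a step that is already met when the one before it is completed fails the run):
1. the pin stands released in the guide hole, its tip on the spindle (z of pin in the frame of bore_mouth between -0.0335 and -0.027 m and horizontal distance between pin and bore_mouth below 0.004 m and contact force between the fingers and pin below 0.05 N), for 0.2 s.
2. the crank has been turned and the released pin has fallen into the cross-hole (z of pin in the frame of bore_mouth between -0.06 and -0.036 m and horizontal distance between pin and bore_mouth below 0.006 m and value of joint crank below 0.5 rad and contact force between the fingers and pin below 0.05 N), for 0.2 s.
At the end, for the whole second after the job is handed in: The pin stands upright (within 0.1 rad) through guide hole and spindle, its tip within 6 mm of the hole's axis and at least 75.5 mm below the mouth (knob within 2.5 mm of the stand's top), pin and crank at rest (z of pin in the frame of bore_mouth below -0.0755 m and horizontal distance between pin and bore_mouth below 0.006 m and angle between pin's own z axis and vertical below 0.1 rad and linear speed of pin below 0.01 m/s and velocity of joint crank between -0.05 and 0.05 rad/s); the robot touches nothing.
It fails at once if more than 120 N between the pin and the stand with its spindle: crank forced against the pin, or pin hammered (contact force between pin and stand above 120 N).
It fails at once if another thing on the bench moved more than 30 mm (distance of any of punch_a, punch_b, hammer, wrench, copper_cup, copper_bowl, flux_jar, tin from where it was at the start of the episode above 0.03 m).
It also fails if it takes over 72 s, if anything falls off the work surface, if the arm or the gripper's body presses on something with over 40 N, if the wrist force passes 120 N, or if a joint passes its speed limit or range.

ROBOT

A 7-joint arm with a two-finger parallel gripper is mounted at the origin on the work surface. World frame = base frame: x ahead of the robot, y to its left, z up, the work surface at z = 0. Lengths are in m, angles in rad, forces in N, time in s.
With the tool pointing down it reaches from about 0.4 to 0.85 m from the base axis. Payload 10.4 kg.
Tool frame: the origin (TCP) lies between the finger pads; the fingertips stand tcp_to_tips ahead of it and the grasp point (between the pads) lies 8 mm behind it (tcp_to_tips is the distance from the TCP to the fingertips, in m); z points along the fingers, y is the line along which they close (so a half turn about z gives the same grasp; the last joint's range is limited). The gripper opens to 85 mm and grips with 20 to 120 N. Pads are 22 mm wide; open, the fingers measure 114 mm over their backs; the gripper's body (76 mm by 85 mm) begins 54 mm behind the grasp point. The pads swing forward as they close: fully open they stand 13 mm farther back than shut.
Start: joints at [-0.023, 0.332, -0.065, 1.46, 0.022, 1.35, -0.088], TCP at [0.625, 0, 0.242] pointing down, gripper open.
Joint ranges: [-2.6, 2.6], [-0.5, 2.12], [-1.47, 1.34], [0.16, 2.42], [-1.27, 4.41], [0.06, 2.06], [-2.6, 2.6]. Speed limits (rad/s): [2.22, 2.22, 2.79, 2.79, 3.14, 3.14, 3.14].

INTERFACE

Orientations are given as a unit quaternion [x, y, z, w].
In Python, from workcell import * gives the robot as it stands.
- The arm moves only by the tool apply_moves, never from a script. Its argument "rows" is a list of rows, each an object of numbers: "x", "y", "z": the shift along the tool's x, y, z in mm; "ax", "ay", "az": the turn, a rotation vector about the tool's x, y, z in degrees; "gripper": the closure, from 0 (fully open) to 1 (shut). A call has 1 to 5 rows; each row shifts and turns the commanded pose from where the row before left it, along the tool's axes as they then stand; what a row does not reach is not made up. A row lasts 1/12 s, in which the tool goes at most 41.7 mm and 7.16 degrees, less where a joint would pass 70% of its speed; a pose out of reach is approached as far as the arm can. A call with a gripper value outside its range is refused whole. The fingers move at their own pace and stop on an object; "newtons" is the grip in N (left out, the last holds). Time passes only in rows, so rows that do not move let the fingers close. It gives the time, the measured TCP pose, the force, the opening and the grip force at its end, in the units of the state.
- get_obs(): the state, without advancing time (a new reading comes with each control period).
- camera(name): name is "scene" or "side" or "wrist"; returns a dict with "color" (420x560x3 uint8, red, green, blue), "fov_y" (degrees; the focal length in pixels is half the picture's height over the tangent of half this angle, whatever the lens; pixels are square), "cx", "cy" (the principal point, pixels), "rvec" (rotation vector, rad) and "tvec" (3), from world to camera coordinates, as OpenCV has them. Camera axes: x right, y down, z forward; pixel columns grow to the right and rows downward; lengths in m; the calibration is good to about 2 mm. A picture is of the moment at which its call begins. There is no depth.
- hand_in(): hands the job in; it is judged then, once.
The state is a dict: "clock": time; "joint_pos": joint angles; "joint_velocities": joint speeds; "tau": joint torques, N m; "position": TCP position; "ee_rot": TCP orientation; "ft_force": force on the tool from outside, world axes, zero at the start; "torque": the same for the moment, N m; "grip_width": opening from 0.0 (shut) to 1.0 (fully open); "grasp_force": force on a finger pad.
Only numpy, scipy, OpenCV 4.12 (cv2) and the standard library are available. Lean on these libraries where they do the work, as an engineer would, in place of code of your own. Each camera call takes 0.05 s, during which the arm holds its last target. There are 200 camera calls.

## Working session

There is one attempt and no reset: what is moved stays moved. The work goes in short steps, Python scripts to look and compute and a tool call to move; the robot and the scene stay as the last step left them, time stands still between calls to the robot, and variables do not carry over. Pictures are saved under pics/ and viewed, at most 10 in all, crops included, and the job is handed in when it is done.

Besides the shell and the picture viewer there is one more tool, called as name(argument=value, ...), one argument or row to a line, values as JSON. apply_moves: Moves the arm, as the interface text tells. Its arguments: {"type":"object","properties":{"rows":{"type":"array","items":{"type":"object","properties":{"x":{"type":"number"},"y":{"type":"number"},"z":{"type":"number"},"ax":{"type":"number"},"ay":{"type":"number"},"az":{"type":"number"},"gripper":{"type":"number"}}}},"newtons":{"type":"number"}},"required":["rows"]}

```bash
ls; mkdir -p pics; cat > h.py <<'E'
from workcell import *
import numpy as np, cv2
from scipy.spatial.transform import Rotation as R
def cam(n):
    c=camera(n); h=c["color"].shape[0]; f=h/2/np.tan(np.radians(c["fov_y"])/2)
    K=np.array([[f,0,c["cx"]],[0,f,c["cy"]],[0,0,1]]); M=cv2.Rodrigues(np.array(c["rvec"],float))[0]; t=np.array(c["tvec"],float)
    return dict(img=c["color"],K=K,R=M,t=t,P=K@np.c_[M,t],o=-M.T@t)
def ray(c,u,v):
    d=c["R"].T@np.linalg.inv(c["K"])@[u,v,1]; return c["o"],d/np.linalg.norm(d)
def plane(c,u,v,z):
    o,d=ray(c,u,v); return o+d*(z-o[2])/d[2]
def tri(c1,p1,c2,p2):
    X=cv2.triangulatePoints(c1["P"],c2["P"],np.array(p1,float).reshape(2,1),np.array(p2,float).reshape(2,1))[:,0]; return X[:3]/X[3]
def proj(c,X):
    p=c["P"]@np.r_[X,1]; return p[:2]/p[2]
def save(n,img): cv2.imwrite("pics/"+n,cv2.cvtColor(img,cv2.COLOR_RGB2BGR))
E
python3 - <<'E'
from h import *
for n in ["scene","side","wrist"]:
    c=cam(n); save(n+"0.png",c["img"]); print(n,c["o"].round(3),c["R"][2].round(2),c["K"][0,0])
o=get_obs(); print({k:o[k] for k in ("clock","position","ee_rot","ft_force","grip_width")})
import workcell; print([k for k in dir(workcell) if 'tcp' in k])
E
```

```text
pics
scene [ 1.002 -0.492  0.946] [-0.43  0.5  -0.75] 450.81574532436406
side [ 0.003 -0.745  1.135] [ 0.4   0.57 -0.72] 514.0184640402871
wrist [0.625 0.085 0.374] [-0.   -0.33 -0.94] 376.58912888049997
{'clock': 0.15, 'position': array([ 6.24745959e-01, -1.72132415e-05,  2.41730062e-01]), 'ee_rot': array([ 7.07093111e-01,  7.07120271e-01, -3.80462783e-04, -3.31523816e-04]), 'ft_force': array([0.5986215 , 0.51178633, 0.59018391]), 'grip_width': 1.001058714371127}
['tcp_to_tips']
```

```bash
python3 -c "
from h import *
print(tcp_to_tips)
import cv2
a=cv2.imread('pics/scene0.png');b=cv2.imread('pics/side0.png')
"
```

```text
0.011
```

View pics/scene0.png

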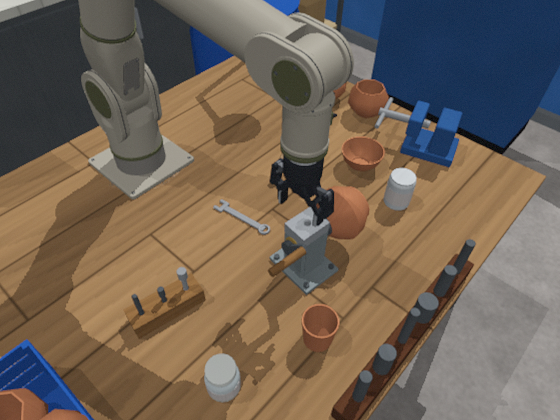

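View pics/side0.png

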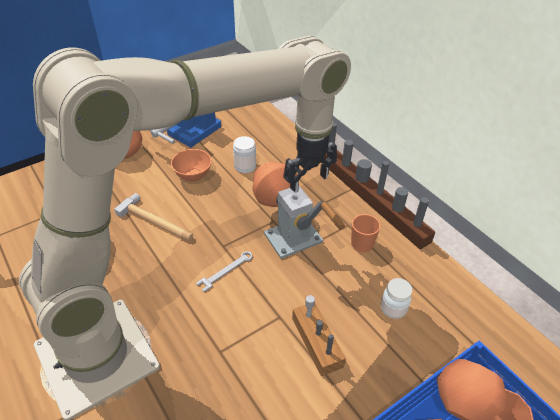

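The scene view shows the rack at about (165,300) with the knobbed pin at (183,270), and the stand's top at (307,225) with its crank handle at (288,262). The side view shows the knob at (310,299) and the stand's top at (296,198). I'll zoom in on both.

```bash
python3 - <<'E'
import cv2,numpy as np
a=cv2.imread('pics/scene0.png');b=cv2.imread('pics/side0.png')
r=lambda i,x,y,w,h:cv2.resize(i[y:y+h,x:x+w],(400,300),interpolation=cv2.INTER_CUBIC)
cv2.imwrite('pics/z.png',np.vstack([np.hstack([r(a,120,255,100,75),r(a,250,190,120,90)]),np.hstack([r(b,270,285,100,75),r(b,250,170,120,90)])]))
E
```

```text
(no output)
```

View pics/z.png

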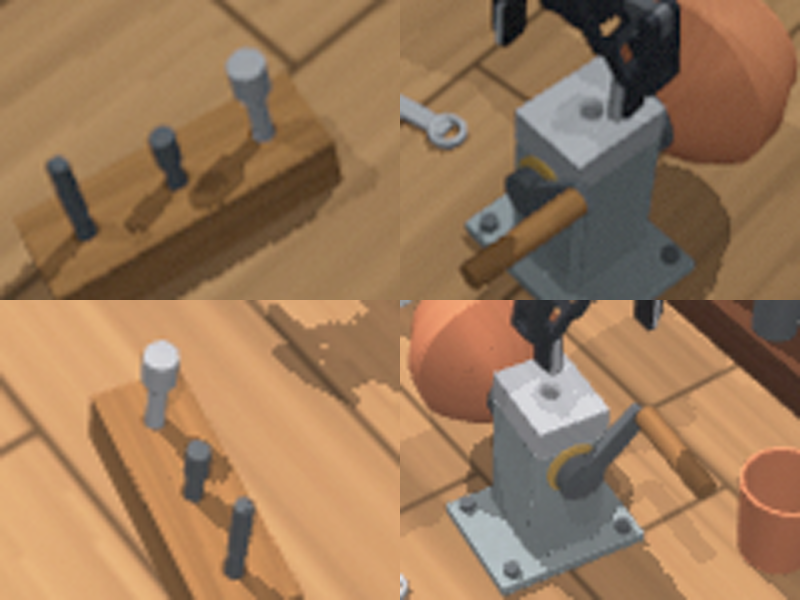

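The knob top is at scene (181.3,270) and side (310,298.5). The bore mouth is at scene (307.6,223) and side (295.3,197.6). The crank handle and the stand's top edges are visible in both views.

```bash
python3 - <<'E'
from h import *
a=cam("scene");b=cam("side")
pts=dict(knob=((181.3,270),(310,298.5)),pinbase=((185.8,288.8),(308.3,316)),bore=((307.6,223),(295.3,197.6)),hin=((304,250),(323.5,203.6)),hout=((271,272.5),(341.5,226.1)))
for k,(p,q) in pts.items():
    X=tri(a,p,b,q); print(k,X.round(4),proj(a,X)-p)
print("knob on z", plane(a,181.3,270,.114).round(3),plane(b,310,298.5,.114).round(3))
print("scene",[plane(a,*p,.166)[:2].round(4) for p in [(284.8,224.5),(304.9,239.8),(328.9,221.5)]])
print("side",[plane(b,*p,.166)[:2].round(4) for p in [(279.1,192.5),(288.1,211.1),(312.4,203)]])
w=cam("wrist");o=get_obs();Rt=R.from_quat(o["ee_rot"]).as_matrix();print(Rt.round(3));print("cam in tool",Rt.T@(w["o"]-o["position"]))
save("w0.png",w["img"])
E
```

```text
knob [ 0.475  -0.216   0.1192] [-0.18445036  0.31016243]
pinbase [ 0.475  -0.2167  0.0442] [-0.03491856  0.05821174]
bore [0.6161 0.0415 0.1686] [-0.153986    0.28207784]
hin [ 0.6612 -0.0241  0.1742] [ 0.05663013 -0.10192547]
hout [ 0.6488 -0.1139  0.1747] [ 0.04052274 -0.07082862]
knob on z [ 0.471 -0.213  0.114] [ 0.477 -0.214  0.114]
scene [array([0.5797, 0.0058]), array([0.6412, 0.0032]), array([0.6473, 0.0806])]
side [array([0.5925, 0.0837]), array([0.5719, 0.0121]), array([6.435e-01, 6.000e-04])]
[[-0.  1. -0.]
 [ 1.  0.  0.]
 [ 0. -0. -1.]]
cam in tool [ 0.08462779  0.00018513 -0.13241607]
```

apply_moves(
  rows=[
    {"x": -25, "y": -17},
    {"x": -32, "y": -22},
    {"x": -32, "y": -22},
    {"x": -32, "y": -22},
    {"x": -32, "y": -22},
  ],
)

```text
invalid input at $.rows[0]: expected keys x, y, z, ax, ay, az, gripper
```

apply_moves(
  rows=[
    {"x": -32, "y": -22},
    {"x": -20, "y": -15},
    {"x": -11, "y": -8},
    {},
    {},
  ],
)

```text
invalid input at $.rows[0]: expected keys x, y, z, ax, ay, az, gripper
```

```bash
python3 - <<'E'
from h import *
w=cam("wrist");o=get_obs();print(o["position"],o["clock"])
save("w1.png",w["img"])
for p in ([.475,-.216,.114],[.475,-.216,.045],o["position"]+[0,0,-.1]): print(proj(w,p))
E
```

```text
[6.24937780e-01 9.97400898e-06 2.42144649e-01] 0.35
[108.87686092 427.83482544]
[135.00037625 372.53544874]
[272.70043948 216.62628597]
```

View pics/w1.png

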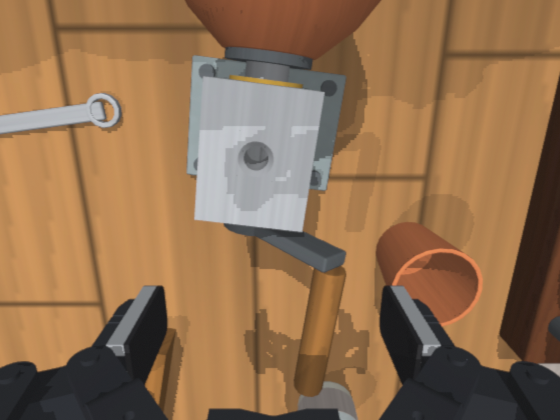

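The moves were refused because every key is required. The wrist view is a useful look at the stand: bore at (257,156), top corners (202,77), (325,90), (302,231), (195,218), handle from (333,268) to (311,392).

```bash
python3 - <<'E'
from h import *
w=cam("wrist")
print("bore",plane(w,257,156,.166), "corners",[plane(w,*p,.166)[:2].round(4) for p in [(202,77),(325,90),(302,231),(195,218)]])
print("handle",[plane(w,*p,.175)[:2].round(4) for p in [(333,268),(311,392)]])
a=cam("scene"); print(tri(a,(307.6,223),w,(257,156)))
b=cam("side"); print(tri(b,(295.3,197.6),w,(257,156)))
E
```

```text
bore [0.61624008 0.04468913 0.166     ] corners [array([0.5881, 0.0863]), array([0.6526, 0.0798]), array([ 6.425e-01, -5.000e-04]), array([0.5791, 0.0078])]
handle [array([ 0.6607, -0.0204]), array([ 0.6508, -0.1137])]
[0.61535925 0.04426066 0.16625918]
[0.61735548 0.04379674 0.16537461]
```

apply_moves(
  rows=[
    {"x": -25, "y": -17, "z": 0, "ax": 0, "ay": 0, "az": 0, "gripper": 0},
    {"x": -32, "y": -22, "z": 0, "ax": 0, "ay": 0, "az": 0, "gripper": 0},
    {"x": -32, "y": -22, "z": 0, "ax": 0, "ay": 0, "az": 0, "gripper": 0},
    {"x": -32, "y": -22, "z": 0, "ax": 0, "ay": 0, "az": 0, "gripper": 0},
    {"x": -32, "y": -22, "z": 0, "ax": 0, "ay": 0, "az": 0, "gripper": 0},
  ],
)

```text
clock: 0.92
position: [0.5188, -0.1543, 0.2425]
ee_rot: [0.707, 0.707, 0.0, 0.0]
ft_force: [1.1, -0.6, -0.0]
grip_width: 1.001
grasp_force: 0.0
```

apply_moves(
  rows=[
    {"x": -32, "y": -22, "z": 0, "ax": 0, "ay": 0, "az": 0, "gripper": 0},
    {"x": -20, "y": -15, "z": 0, "ax": 0, "ay": 0, "az": 0, "gripper": 0},
    {"x": -11, "y": -8, "z": 0, "ax": 0, "ay": 0, "az": 0, "gripper": 0},
    {"x": 0, "y": 0, "z": 0, "ax": 0, "ay": 0, "az": 0, "gripper": 0},
    {"x": 0, "y": 0, "z": 0, "ax": 0, "ay": 0, "az": 0, "gripper": 0},
  ],
)

```text
clock: 1.33
position: [0.4749, -0.2163, 0.2426]
ee_rot: [0.708, 0.707, 0.0, 0.0]
ft_force: [0.0, 0.9, 0.1]
grip_width: 1.001
grasp_force: 0.0
```

```bash
python3 - <<'E'
from h import *
w=cam("wrist");o=get_obs();print(o["position"],o["clock"],o["ft_force"])
save("w2.png",w["img"])
for p in ([.475,-.216,.114],[.475,-.216,.045],o["position"]+[0,0,-.1]): print(proj(w,p))
E
```

```text
[ 0.47546954 -0.21528299  0.2424386 ] 1.3833 [-0.36614006  0.67059309  0.35937131]
[272.63046245 202.81859995]
[272.63614648 179.28230033]
[273.3409985  215.10090219]
```

View pics/w2.png

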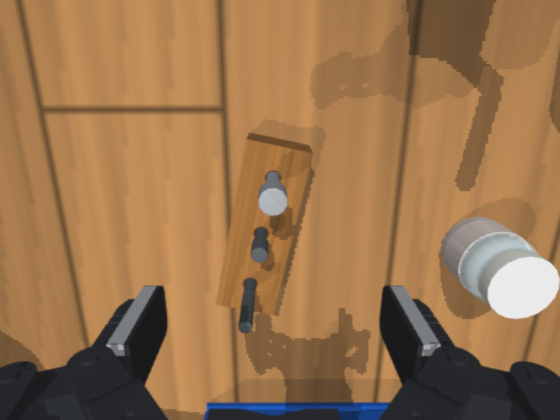

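Wrist view above the rack: the knob's top is at (273,202), where the estimate (0.475,-0.216,0.114) projects. The punches stand in line below it, clear of the closing direction. I'll descend and grip the knob.

apply_moves(
  rows=[
    {"x": 0, "y": 0, "z": 25, "ax": 0, "ay": 0, "az": 0, "gripper": 0},
    {"x": 0, "y": 0, "z": 35, "ax": 0, "ay": 0, "az": 0, "gripper": 0},
    {"x": 0, "y": 0, "z": 35, "ax": 0, "ay": 0, "az": 0, "gripper": 0},
    {"x": 0, "y": 0, "z": 35, "ax": 0, "ay": 0, "az": 0, "gripper": 0},
    {"x": 0, "y": 0, "z": 19, "ax": 0, "ay": 0, "az": 0, "gripper": 0},
  ],
)

```text
clock: 1.8
position: [0.4742, -0.2136, 0.0895]
ee_rot: [0.706, 0.708, -0.001, -0.002]
ft_force: [-0.2, 0.4, 0.0]
grip_width: 1.003
grasp_force: 0.0
```

apply_moves(
  newtons=60,
  rows=[
    {"x": 0, "y": 0, "z": 0, "ax": 0, "ay": 0, "az": 0, "gripper": 0},
    {"x": 0, "y": 0, "z": 0, "ax": 0, "ay": 0, "az": 0, "gripper": 1},
    {"x": 0, "y": 0, "z": 0, "ax": 0, "ay": 0, "az": 0, "gripper": 1},
    {"x": 0, "y": 0, "z": 0, "ax": 0, "ay": 0, "az": 0, "gripper": 1},
    {"x": 0, "y": 0, "z": 0, "ax": 0, "ay": 0, "az": 0, "gripper": 1},
  ],
)

```text
clock: 2.22
position: [0.4762, -0.2162, 0.095]
ee_rot: [0.707, 0.707, 0.001, 0.001]
ft_force: [-0.5, -1.3, 1.0]
grip_width: 0.45
grasp_force: 0.0
```

apply_moves(
  rows=[
    {"x": 0, "y": 0, "z": 0, "ax": 0, "ay": 0, "az": 0, "gripper": 1},
    {"x": 0, "y": 0, "z": 0, "ax": 0, "ay": 0, "az": 0, "gripper": 1},
    {"x": 0, "y": 0, "z": 0, "ax": 0, "ay": 0, "az": 0, "gripper": 1},
    {"x": 0, "y": 0, "z": 0, "ax": 0, "ay": 0, "az": 0, "gripper": 1},
  ],
)

```text
clock: 2.55
position: [0.4756, -0.2163, 0.0945]
ee_rot: [0.707, 0.707, 0.0, 0.001]
ft_force: [-0.6, 0.1, 5.7]
grip_width: 0.237
grasp_force: 58.3
```

apply_moves(
  rows=[
    {"x": 0, "y": 0, "z": -15, "ax": 0, "ay": 0, "az": 0, "gripper": 1},
    {"x": 0, "y": 0, "z": -30, "ax": 0, "ay": 0, "az": 0, "gripper": 1},
    {"x": 0, "y": 0, "z": -35, "ax": 0, "ay": 0, "az": 0, "gripper": 1},
    {"x": 0, "y": 0, "z": -35, "ax": 0, "ay": 0, "az": 0, "gripper": 1},
    {"x": 0, "y": 0, "z": -35, "ax": 0, "ay": 0, "az": 0, "gripper": 1},
  ],
)

```text
clock: 2.97
position: [0.4746, -0.2159, 0.2453]
ee_rot: [0.707, 0.707, 0.0, 0.0]
ft_force: [1.1, -0.6, -1.2]
grip_width: 0.24
grasp_force: 59.2
```

apply_moves(
  rows=[
    {"x": 15, "y": 8, "z": -25, "ax": 0, "ay": 0, "az": 0, "gripper": 1},
    {"x": 32, "y": 17, "z": -6, "ax": 0, "ay": 0, "az": 0, "gripper": 1},
    {"x": 32, "y": 17, "z": 0, "ax": 0, "ay": 0, "az": 0, "gripper": 1},
    {"x": 32, "y": 17, "z": 0, "ax": 0, "ay": 0, "az": 0, "gripper": 1},
    {"x": 32, "y": 17, "z": 0, "ax": 0, "ay": 0, "az": 0, "gripper": 1},
  ],
)

```text
clock: 3.38
position: [0.5515, -0.0715, 0.275]
ee_rot: [0.707, 0.707, 0.0, 0.0]
ft_force: [-0.1, -1.4, -1.3]
grip_width: 0.242
grasp_force: 59.2
```

apply_moves(
  rows=[
    {"x": 32, "y": 17, "z": 0, "ax": 0, "ay": 0, "az": 0, "gripper": 1},
    {"x": 32, "y": 17, "z": 0, "ax": 0, "ay": 0, "az": 0, "gripper": 1},
    {"x": 27, "y": 15, "z": 0, "ax": 0, "ay": 0, "az": 0, "gripper": 1},
    {"x": 12, "y": 7, "z": 0, "ax": 0, "ay": 0, "az": 0, "gripper": 1},
    {"x": 0, "y": 0, "z": 0, "ax": 0, "ay": 0, "az": 0, "gripper": 1},
  ],
)

```text
clock: 3.8
position: [0.6076, 0.0342, 0.2738]
ee_rot: [0.705, 0.709, 0.0, -0.001]
ft_force: [0.7, -0.4, -0.9]
grip_width: 0.239
grasp_force: 59.2
```

apply_moves(
  rows=[
    {"x": 0, "y": 0, "z": 0, "ax": 0, "ay": 0, "az": 0, "gripper": 1},
    {"x": 0, "y": 0, "z": 0, "ax": 0, "ay": 0, "az": 0, "gripper": 1},
  ],
)

```text
clock: 3.97
position: [0.6067, 0.0283, 0.2744]
ee_rot: [0.708, 0.706, -0.0, 0.0]
ft_force: [-0.2, -0.5, -1.2]
grip_width: 0.238
grasp_force: 59.2
```

```bash
python3 - <<'E'
from h import *
o=get_obs();print(o["position"],o["ee_rot"].round(4),o["clock"],o["grip_width"])
z=[]
for n,(x,y) in dict(scene=(255,160),side=(240,130),wrist=(200,100)).items():
    c=cam(n);
    for p in ([.616,.044,.166],[.616,.044,o["position"][2]-.0845]): print(n,proj(c,p))
    h,w=(90,120) if n!="wrist" else (150,200)
    z.append(cv2.resize(c["img"][y:y+h,x:x+w],(400,300),interpolation=cv2.INTER_CUBIC))
z.append(cv2.resize(c["img"],(400,300)))
save("z2.png",np.vstack([np.hstack(z[:2]),np.hstack(z[2:])]))
E
```

```text
[0.60672424 0.02828163 0.27440273] [ 7.078e-01  7.065e-01 -4.000e-04  3.000e-04] 3.9667 0.2378564091420075
scene [308.03354571 223.37312571]
scene [308.67694068 216.45269082]
side [294.58254104 197.59799719]
side [294.90845477 191.17670829]
wrist [286.41383737 189.60364707]
wrist [287.76431027 200.47496871]
```

View pics/z2.png

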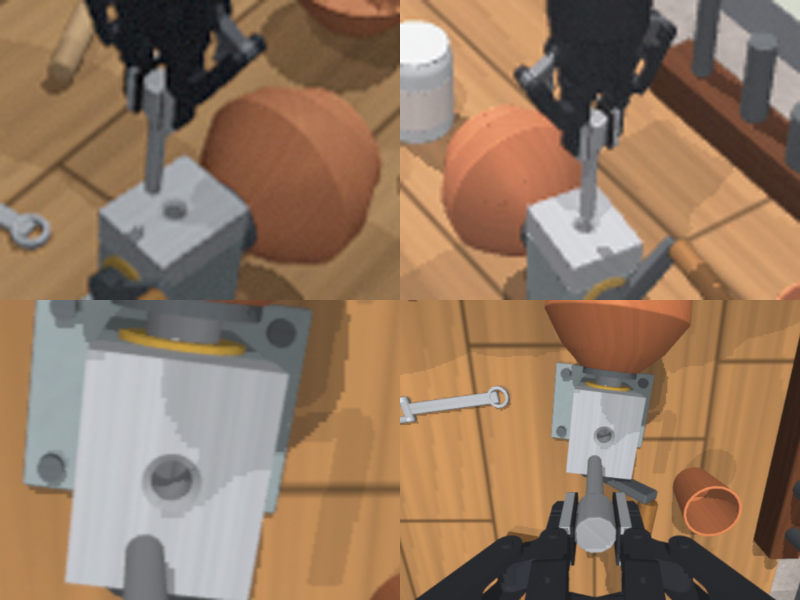

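The pin hangs upright in the fingers. Its tip is at scene (300.9,216), side (296.4,197.5) and wrist (272.5,222). The bore is at wrist (286,191).

```bash
python3 - <<'E'
from h import *
a=cam("scene");b=cam("side");w=cam("wrist");o=get_obs();print(o["position"])
X=tri(a,(300.9,216),b,(296.4,197.5));print("tip",X,proj(a,X),proj(w,X))
print("tip wrist on plane",plane(w,272.5,222.5,.190)); print("bore",plane(w,286,191,.166),proj(w,[.616,.044,.166]))
# bore by dark mask in wrist
g=cv2.cvtColor(w["img"],cv2.COLOR_RGB2GRAY)[175:208,268:304]; m=g<np.median(g)-35; v,u=np.nonzero(m); print(u.mean()+268,v.mean()+175,m.sum())
E
```

```text
[0.60688768 0.02922218 0.27460114]
tip [0.60529239 0.02597952 0.1914327 ] [299.78113109 218.02359727] [269.99134926 230.43296869]
tip wrist on plane [0.60684765 0.03067075 0.19      ]
bore [0.61583914 0.04392135 0.166     ] [286.24289659 190.88602324]
285.840206185567 189.5180412371134 388
```

apply_moves(
  rows=[
    {"x": 7, "y": 4, "z": 0, "ax": 0, "ay": 0, "az": 0, "gripper": 1},
    {"x": 8, "y": 5, "z": 0, "ax": 0, "ay": 0, "az": 0, "gripper": 1},
    {"x": 0, "y": 0, "z": 0, "ax": 0, "ay": 0, "az": 0, "gripper": 1},
    {"x": 0, "y": 0, "z": 8, "ax": 0, "ay": 0, "az": 0, "gripper": 1},
    {"x": 0, "y": 0, "z": 6, "ax": 0, "ay": 0, "az": 0, "gripper": 1},
  ],
)

```text
clock: 4.68
position: [0.6161, 0.0452, 0.2595]
ee_rot: [0.707, 0.707, -0.0, 0.0]
ft_force: [-0.5, -0.2, -0.9]
grip_width: 0.239
grasp_force: 59.2
```

apply_moves(
  rows=[
    {"x": 0, "y": 0, "z": 5, "ax": 0, "ay": 0, "az": 0, "gripper": 1},
    {"x": 0, "y": 0, "z": 4, "ax": 0, "ay": 0, "az": 0, "gripper": 1},
    {"x": 0, "y": 0, "z": 3, "ax": 0, "ay": 0, "az": 0, "gripper": 1},
    {"x": 0, "y": 0, "z": 3, "ax": 0, "ay": 0, "az": 0, "gripper": 1},
    {"x": 0, "y": 0, "z": 0, "ax": 0, "ay": 0, "az": 0, "gripper": 1},
  ],
)

```text
clock: 5.1
position: [0.6158, 0.0444, 0.2446]
ee_rot: [0.707, 0.707, -0.001, 0.0]
ft_force: [0.8, -1.3, -0.6]
grip_width: 0.236
grasp_force: 59.3
```

```bash
python3 - <<'E'
from h import *
o=get_obs();print(o["position"],o["clock"],o["ft_force"])
z=[]
for n,(x,y) in dict(scene=(255,160),side=(240,130),wrist=(200,100)).items():
    c=cam(n);h,w=(90,120) if n!="wrist" else (150,200)
    z.append(cv2.resize(c["img"][y:y+h,x:x+w],(400,300),interpolation=cv2.INTER_CUBIC))
z.append(cv2.resize(c["img"],(400,300)))
save("z3.png",np.vstack([np.hstack(z[:2]),np.hstack(z[2:])]))
E
```

```text
[0.61578894 0.04435362 0.2446443 ] 5.1 [ 0.83341137 -1.33276885 -0.56404927]
```

View pics/z3.png

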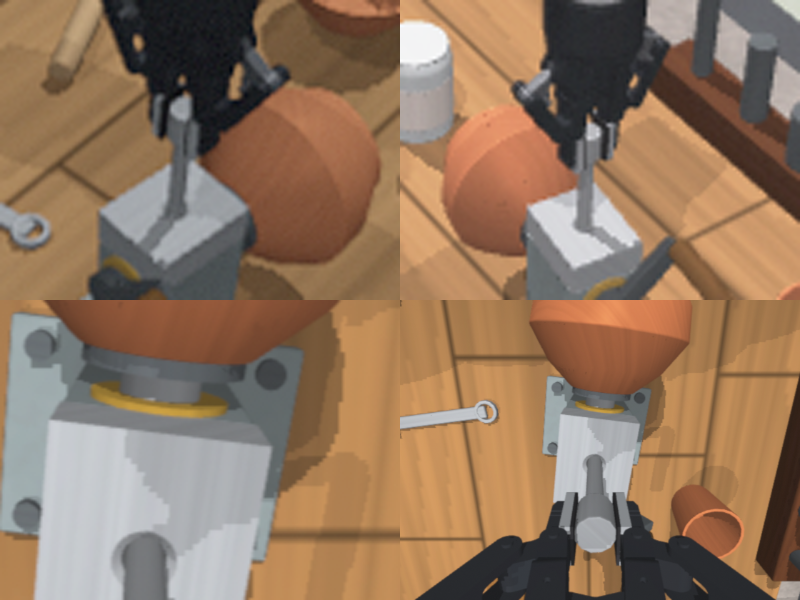

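The tip has just entered the mouth, with the shank centred in the chamfer ring in the wrist crop. I'll lower it slowly.

apply_moves(
  rows=[
    {"x": 0, "y": 0, "z": 3, "ax": 0, "ay": 0, "az": 0, "gripper": 1},
    {"x": 0, "y": 0, "z": 3, "ax": 0, "ay": 0, "az": 0, "gripper": 1},
    {"x": 0, "y": 0, "z": 3, "ax": 0, "ay": 0, "az": 0, "gripper": 1},
    {"x": 0, "y": 0, "z": 2, "ax": 0, "ay": 0, "az": 0, "gripper": 1},
    {"x": 0, "y": 0, "z": 0, "ax": 0, "ay": 0, "az": 0, "gripper": 1},
  ],
)

```text
clock: 5.67
position: [0.6159, 0.0447, 0.2336]
ee_rot: [0.707, 0.707, -0.0, -0.0]
ft_force: [-0.3, -4.1, -2.6]
grip_width: 0.235
grasp_force: 59.3
```

apply_moves(
  rows=[
    {"x": 0, "y": 0, "z": 3, "ax": 0, "ay": 0, "az": 0, "gripper": 1},
    {"x": 0, "y": 0, "z": 3, "ax": 0, "ay": 0, "az": 0, "gripper": 1},
    {"x": 0, "y": 0, "z": 2, "ax": 0, "ay": 0, "az": 0, "gripper": 1},
    {"x": 0, "y": 0, "z": 2, "ax": 0, "ay": 0, "az": 0, "gripper": 1},
    {"x": 0, "y": 0, "z": 0, "ax": 0, "ay": 0, "az": 0, "gripper": 1},
  ],
)

```text
clock: 6.08
position: [0.6159, 0.0447, 0.2238]
ee_rot: [0.707, 0.707, -0.0, -0.0]
ft_force: [-1.1, -4.3, -2.3]
grip_width: 0.236
grasp_force: 59.4
```

apply_moves(
  rows=[
    {"x": -1, "y": 0, "z": 2, "ax": 0, "ay": 0, "az": 0, "gripper": 1},
    {"x": 0, "y": 0, "z": 0, "ax": 0, "ay": 0, "az": 0, "gripper": 0},
    {"x": 0, "y": 0, "z": 0, "ax": 0, "ay": 0, "az": 0, "gripper": 0},
    {"x": 0, "y": 0, "z": 0, "ax": 0, "ay": 0, "az": 0, "gripper": 0},
    {"x": 0, "y": 0, "z": 0, "ax": 0, "ay": 0, "az": 0, "gripper": 0},
  ],
)

```text
clock: 6.5
position: [0.6162, 0.0448, 0.2226]
ee_rot: [0.707, 0.707, 0.001, -0.0]
ft_force: [-0.3, -0.6, -0.1]
grip_width: 0.798
grasp_force: 0.0
```

apply_moves(
  rows=[
    {"x": 0, "y": 0, "z": 0, "ax": 0, "ay": 0, "az": 0, "gripper": 0},
    {"x": 0, "y": 0, "z": 0, "ax": 0, "ay": 0, "az": 0, "gripper": 0},
    {"x": 0, "y": 0, "z": -20, "ax": 0, "ay": 0, "az": 0, "gripper": 0},
    {"x": 0, "y": 0, "z": -35, "ax": 0, "ay": 0, "az": 0, "gripper": 0},
    {"x": 0, "y": 0, "z": -25, "ax": 0, "ay": 0, "az": 0, "gripper": 0},
  ],
)

```text
clock: 6.92
position: [0.616, 0.0441, 0.3043]
ee_rot: [0.707, 0.707, 0.0, 0.0]
ft_force: [0.7, -0.7, 0.7]
grip_width: 0.998
grasp_force: 0.0
```

apply_moves(
  rows=[
    {"x": -20, "y": 8, "z": 0, "ax": 0, "ay": 0, "az": 3, "gripper": 0},
    {"x": -35, "y": 13, "z": 0, "ax": 0, "ay": 0, "az": 3, "gripper": 0},
    {"x": -35, "y": 10, "z": 0, "ax": 0, "ay": 0, "az": 0.6, "gripper": 0},
    {"x": -20, "y": 6, "z": 0, "ax": 0, "ay": 0, "az": 0, "gripper": 0},
    {"x": 0, "y": 0, "z": 0, "ax": 0, "ay": 0, "az": 0, "gripper": 0},
  ],
)

```text
clock: 7.33
position: [0.6452, -0.075, 0.3018]
ee_rot: [0.749, 0.662, -0.001, 0.001]
ft_force: [-0.9, -1.0, -0.4]
grip_width: 0.999
grasp_force: 0.0
```

```bash
python3 - <<'E'
from h import *
o=get_obs();print(o["position"],o["clock"],o["ft_force"],R.from_quat(o["ee_rot"]).as_matrix().round(3))
z=[]
for n,(x,y) in dict(scene=(255,160),side=(240,130)).items():
    c=cam(n);h,w=(90,120)
    print(n,proj(c,[.616,.044,.239]))
    z.append(cv2.resize(c["img"][y:y+h,x:x+w],(400,300),interpolation=cv2.INTER_CUBIC))
c=cam("wrist"); z.append(cv2.resize(c["img"],(400,300)));z.append(z[-1]*0)
save("z4.png",np.vstack([np.hstack(z[:2]),np.hstack(z[2:])]))
E
```

```text
[ 0.64518888 -0.07499362  0.3017808 ] 7.3333 [-0.92952002 -0.99570328 -0.42968692] [[ 0.123  0.992 -0.   ]
 [ 0.992 -0.123 -0.003]
 [-0.003  0.    -1.   ]]
scene [310.07349486 201.43118326]
side [295.6042196  177.46845805]
```

View pics/z4.png

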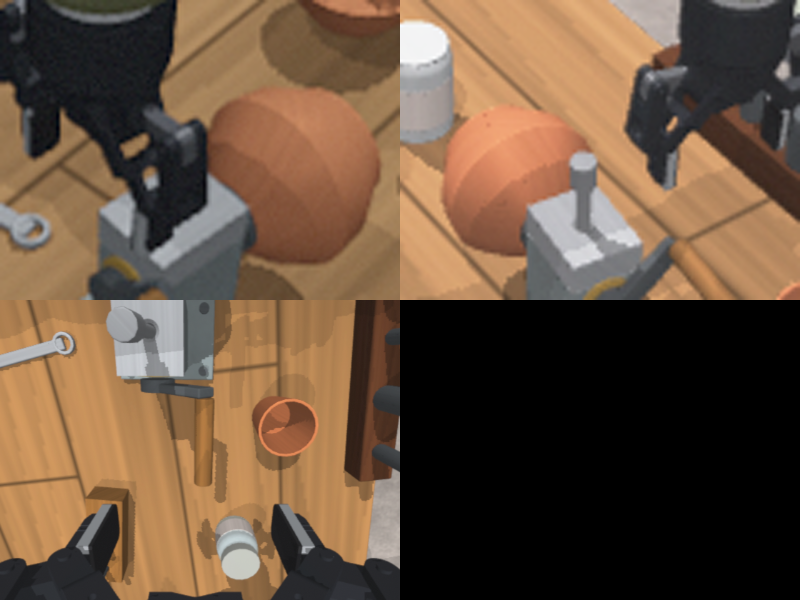

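Side view: the knob top is at (295,178), against (295.6,177.5) expected for a pin standing on the spindle. The handle runs along the tool's x in the wrist view, from about (285.6,140) to (284.2,259).

```bash
python3 - <<'E'
from h import *
w=cam("wrist");o=get_obs();Rt=R.from_quat(o["ee_rot"]).as_matrix()
bore=np.array([.616,.044,.166]);yaw=-.12;S=R.from_euler('z',yaw).as_matrix()
hsv=cv2.cvtColor(w["img"],cv2.COLOR_RGB2HSV)
for z in (.168,):
    for p in [(285.6,140),(284.2,259)]:
        X=plane(w,*p,z); print((S.T@(X-bore)).round(4))
for th in (.7,.78,.85):
    X=bore+S@np.array([.075*np.sin(th),-.115,-.051+.075*np.cos(th)]); print(th,X.round(4),proj(w,X).round(1),"tool shift",(Rt.T@(X-o["position"])*1000).round(1))
E
```

```text
[ 0.0511 -0.062   0.002 ]
[ 0.0515 -0.1547  0.002 ]
0.7 [ 0.6502 -0.076   0.1724] [280.8 213.1] tool shift [ -8.9   6.1 129.9]
0.78 [ 0.6546 -0.0765  0.1683] [286.6 211.3] tool shift [ -8.9  10.5 133.9]
0.85 [ 0.6582 -0.0769  0.1645] [291.2 209.7] tool shift [ -8.9  14.1 137.8]
```

apply_moves(
  newtons=20,
  rows=[
    {"x": -5, "y": 5, "z": 20, "ax": 0, "ay": 0, "az": 0, "gripper": 0},
    {"x": -4, "y": 4, "z": 35, "ax": 0, "ay": 0, "az": 0, "gripper": 0},
    {"x": 0, "y": 0, "z": 35, "ax": 0, "ay": 0, "az": 0, "gripper": 0},
    {"x": 0, "y": 0, "z": 32, "ax": 0, "ay": 0, "az": 0, "gripper": 0},
    {"x": 0, "y": 0, "z": 18, "ax": 0, "ay": 0, "az": 0, "gripper": 0},
  ],
)

```text
clock: 7.95
position: [0.6514, -0.076, 0.1583]
ee_rot: [0.746, 0.666, -0.001, -0.002]
ft_force: [-0.8, 0.2, -0.4]
grip_width: 1.002
grasp_force: 0.0
```

apply_moves(
  rows=[
    {"x": 0, "y": 0, "z": 0, "ax": 0, "ay": 0, "az": 0, "gripper": 0.5},
    {"x": 0, "y": 0, "z": 0, "ax": 0, "ay": 0, "az": 0, "gripper": 0.5},
    {"x": 0, "y": 0, "z": 0, "ax": 0, "ay": 0, "az": 0, "gripper": 0.5},
    {"x": 0, "y": 0, "z": 0, "ax": 0, "ay": 0, "az": 0, "gripper": 0.5},
    {"x": 0, "y": 0, "z": 0, "ax": 0, "ay": 0, "az": 0, "gripper": 0.5},
  ],
)

```text
clock: 8.37
position: [0.6539, -0.0779, 0.1643]
ee_rot: [0.747, 0.665, 0.001, 0.001]
ft_force: [-0.7, -0.1, -0.4]
grip_width: 0.498
grasp_force: 0.0
```

```bash
python3 - <<'E'
from h import *
w=cam("wrist");o=get_obs();print(o["position"],o["ft_force"],o["grip_width"],proj(w,o["position"]+[0,0,.008]))
s=cam("side")["img"][130:220,240:360]
save("z5.png",np.hstack([cv2.resize(w["img"],(400,300)),cv2.resize(s,(400,300))]))
E
```

```text
[ 0.65371993 -0.07789351  0.16392164] [-0.19423295  0.36172901  0.07633045] 0.502109544541873 [271.91554512 312.02080339]
```

View pics/z5.png

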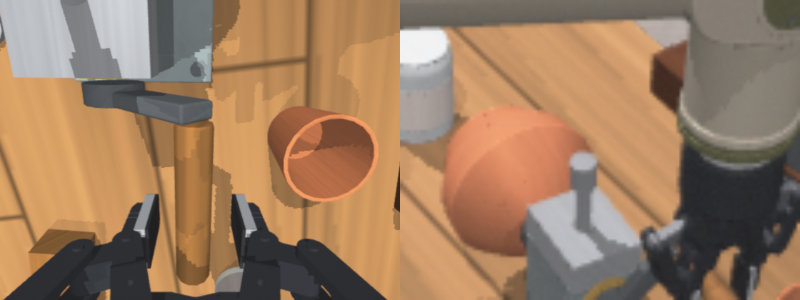

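The handle lies midway between the fingers, at wrist x of about 270 px. I'll pinch it lightly and start turning along the arc.

apply_moves(
  newtons=20,
  rows=[
    {"x": 0, "y": 0, "z": 2, "ax": 0, "ay": 0, "az": 0, "gripper": 1},
    {"x": 0, "y": 0, "z": 0, "ax": 0, "ay": 0, "az": 0, "gripper": 1},
    {"x": 0, "y": 0, "z": 0, "ax": 0, "ay": 0, "az": 0, "gripper": 1},
    {"x": 0, "y": 0, "z": 0, "ax": 0, "ay": 0, "az": 0, "gripper": 1},
    {"x": 0, "y": 0, "z": 0, "ax": 0, "ay": 0, "az": 0, "gripper": 1},
  ],
)

```text
clock: 8.88
position: [0.653, -0.078, 0.1603]
ee_rot: [0.747, 0.665, -0.0, -0.0]
ft_force: [-0.3, 0.9, -0.3]
grip_width: 0.225
grasp_force: 20.2
```

apply_moves(
  rows=[
    {"x": 0, "y": -1.4, "z": -1.2, "ax": 0, "ay": 0, "az": 0, "gripper": 1},
    {"x": 0, "y": -1.4, "z": -1.2, "ax": 0, "ay": 0, "az": 0, "gripper": 1},
    {"x": 0, "y": -2.9, "z": -2.3, "ax": 0, "ay": 0, "az": 0, "gripper": 1},
    {"x": 0, "y": -3, "z": -2.2, "ax": 0, "ay": 0, "az": 0, "gripper": 1},
    {"x": 0, "y": -3.1, "z": -2, "ax": 0, "ay": 0, "az": 0, "gripper": 1},
  ],
)

```text
clock: 9.3
position: [0.6425, -0.0767, 0.1703]
ee_rot: [0.747, 0.665, 0.001, 0.001]
ft_force: [6.4, -0.4, 0.4]
grip_width: 0.227
grasp_force: 19.8
```

apply_moves(
  rows=[
    {"x": 0, "y": -3.2, "z": -1.9, "ax": 0, "ay": 0, "az": 0, "gripper": 1},
    {"x": 0, "y": -3.3, "z": -1.7, "ax": 0, "ay": 0, "az": 0, "gripper": 1},
    {"x": 0, "y": -3.4, "z": -1.5, "ax": 0, "ay": 0, "az": 0, "gripper": 1},
    {"x": 0, "y": -1.7, "z": -0.7, "ax": 0, "ay": 0, "az": 0, "gripper": 1},
    {"x": 0, "y": -1.7, "z": -0.6, "ax": 0, "ay": 0, "az": 0, "gripper": 1},
  ],
)

```text
clock: 9.72
position: [0.6307, -0.0753, 0.1785]
ee_rot: [0.747, 0.665, 0.003, 0.003]
ft_force: [9.6, -1.6, 5.5]
grip_width: 0.223
grasp_force: 19.7
```

```bash
cat > st.py <<'E'
from h import *
b=np.array([.616,.044,.166]);S=R.from_euler('z',-.12).as_matrix();o=get_obs();q=S.T@(o["position"]+[0,0,.008]-b)
f=S.T@o["ft_force"]
c=cam("side");i=c["img"][160:200,285:306].astype(int)
# knob top: first row (upper edge) of grey bright column vs copper pot background: saturation
hsv=cv2.cvtColor(c["img"],cv2.COLOR_RGB2HSV)[160:215,291:300,1].mean(1)
r=160+np.argmax(hsv<70)
print("t",o["clock"],"theta",np.arctan2(q[0],q[2]+.051).round(3),"r",np.hypot(q[0],q[2]+.051).round(4),"f",f.round(1),"knob row",r, hsv[r-162:r-157].round())
E
python3 st.py
```

```text
t 9.7167 theta 0.383 r 0.0771 f [ 9.8 -0.4  5.5] knob row 175 [127.  73.  63.  57.  56.]
```

apply_moves(
  rows=[
    {"x": 0, "y": -1.6, "z": -0.6, "ax": 0, "ay": 0, "az": 0, "gripper": 1},
    {"x": 0, "y": -1.6, "z": -0.6, "ax": 0, "ay": 0, "az": 0, "gripper": 1},
    {"x": 0, "y": -1.6, "z": -0.5, "ax": 0, "ay": 0, "az": 0, "gripper": 1},
    {"x": 0, "y": -1.6, "z": -0.5, "ax": 0, "ay": 0, "az": 0, "gripper": 1},
  ],
)

```text
clock: 10.1
position: [0.625, -0.0746, 0.1813]
ee_rot: [0.747, 0.665, 0.003, 0.003]
ft_force: [9.1, -0.9, 9.6]
grip_width: 0.224
grasp_force: 19.7
```

```bash
python3 st.py
```

```text
t 10.1 theta 0.302 r 0.0779 f [9.2 0.2 9.6] knob row 175 [129.  76.  62.  55.  52.]
```

apply_moves(
  rows=[
    {"x": 0, "y": -1.6, "z": -1.2, "ax": 0, "ay": 0, "az": 0, "gripper": 1},
    {"x": 0, "y": -1.6, "z": -1, "ax": 0, "ay": 0, "az": 0, "gripper": 1},
    {"x": 0, "y": -1.6, "z": -1, "ax": 0, "ay": 0, "az": 0, "gripper": 1},
    {"x": 0, "y": -1.6, "z": -1, "ax": 0, "ay": 0, "az": 0, "gripper": 1},
  ],
)

```text
clock: 10.48
position: [0.6177, -0.0737, 0.1847]
ee_rot: [0.747, 0.665, 0.003, 0.002]
ft_force: [6.1, -0.2, 5.3]
grip_width: 0.225
grasp_force: 19.4
```

```bash
python3 st.py
```

```text
t 10.4833 theta 0.2 r 0.0793 f [6.1 0.6 5.3] knob row 175 [132.  79.  63.  55.  56.]
```

apply_moves(
  rows=[
    {"x": 0, "y": -1.6, "z": -0.5, "ax": 0, "ay": 0, "az": 0, "gripper": 1},
    {"x": 0, "y": -1.6, "z": -0.5, "ax": 0, "ay": 0, "az": 0, "gripper": 1},
    {"x": 0, "y": -1.6, "z": -0.4, "ax": 0, "ay": 0, "az": 0, "gripper": 1},
    {"x": 0, "y": -1.6, "z": -0.4, "ax": 0, "ay": 0, "az": 0, "gripper": 1},
  ],
)

```text
clock: 10.87
position: [0.6114, -0.0729, 0.1866]
ee_rot: [0.747, 0.665, 0.003, 0.003]
ft_force: [7.8, 0.1, 7.3]
grip_width: 0.226
grasp_force: 19.5
```

```bash
python3 st.py
```

```text
t 10.8667 theta 0.118 r 0.0802 f [7.8 1.  7.3] knob row 175 [132.  90.  61.  54.  52.]
```

apply_moves(
  rows=[
    {"x": 0, "y": -1.6, "z": 0.2, "ax": 0, "ay": 0, "az": 0, "gripper": 1},
    {"x": 0, "y": -1.6, "z": 0.2, "ax": 0, "ay": 0, "az": 0, "gripper": 1},
    {"x": 0, "y": -1.6, "z": 0.2, "ax": 0, "ay": 0, "az": 0, "gripper": 1},
    {"x": 0, "y": -1.6, "z": 0.2, "ax": 0, "ay": 0, "az": 0, "gripper": 1},
  ],
)

```text
clock: 11.25
position: [0.6052, -0.0722, 0.1864]
ee_rot: [0.747, 0.665, 0.003, 0.003]
ft_force: [5.7, 0.7, 9.8]
grip_width: 0.225
grasp_force: 20.0
```

```bash
python3 st.py
```

```text
t 11.25 theta 0.04 r 0.0794 f [5.5 1.4 9.8] knob row 178 [133.  95.  36.  29.  30.]
```

The knob has dropped 3 px (about 10 mm), so the pin has fallen in. I'll move on gently until the crank catches.

apply_moves(
  rows=[
    {"x": 0, "y": -1, "z": 0, "ax": 0, "ay": 0, "az": 0, "gripper": 1},
    {"x": 0, "y": -1, "z": 0, "ax": 0, "ay": 0, "az": 0, "gripper": 1},
    {"x": 0, "y": -1, "z": 0, "ax": 0, "ay": 0, "az": 0, "gripper": 1},
    {"x": 0, "y": -1, "z": 0, "ax": 0, "ay": 0, "az": 0, "gripper": 1},
    {"x": 0, "y": 0, "z": 0, "ax": 0, "ay": 0, "az": 0, "gripper": 1},
  ],
)

```text
clock: 11.72
position: [0.6008, -0.0716, 0.1859]
ee_rot: [0.747, 0.665, 0.002, 0.002]
ft_force: [4.1, 0.3, 10.0]
grip_width: 0.225
grasp_force: 20.2
```

```bash
python3 st.py
```

```text
t 11.7167 theta -0.016 r 0.0789 f [ 4.   0.8 10. ] knob row 177 [134. 107.  44.  23.  23.]
```

apply_moves(
  rows=[
    {"x": 0, "y": -1, "z": -0.5, "ax": 0, "ay": 0, "az": 0, "gripper": 1},
    {"x": 0, "y": -1, "z": -0.5, "ax": 0, "ay": 0, "az": 0, "gripper": 1},
    {"x": 0, "y": -1, "z": -0.5, "ax": 0, "ay": 0, "az": 0, "gripper": 1},
    {"x": 0, "y": 0, "z": 0, "ax": 0, "ay": 0, "az": 0, "gripper": 1},
  ],
)

```text
clock: 12.1
position: [0.5971, -0.0712, 0.1864]
ee_rot: [0.747, 0.665, 0.002, 0.002]
ft_force: [4.5, 0.7, 5.7]
grip_width: 0.231
grasp_force: 19.9
```

```bash
python3 st.py
```

```text
t 12.1 theta -0.063 r 0.0796 f [4.4 1.2 5.7] knob row 177 [134.  92.  32.  18.  16.]
```

apply_moves(
  rows=[
    {"x": 0, "y": -1, "z": 0, "ax": 0, "ay": 0, "az": 0, "gripper": 1},
    {"x": 0, "y": -1, "z": 0, "ax": 0, "ay": 0, "az": 0, "gripper": 1},
    {"x": 0, "y": -1, "z": 0, "ax": 0, "ay": 0, "az": 0, "gripper": 1},
    {"x": 0, "y": 0, "z": 0, "ax": 0, "ay": 0, "az": 0, "gripper": 1},
  ],
)

```text
clock: 12.48
position: [0.5943, -0.0708, 0.1865]
ee_rot: [0.747, 0.665, 0.002, 0.002]
ft_force: [4.9, 0.9, 7.1]
grip_width: 0.226
grasp_force: 19.8
```

```bash
python3 st.py
```

```text
t 12.4833 theta -0.098 r 0.0799 f [4.7 1.4 7.1] knob row 177 [134.  74.  31.  18.  17.]
```

apply_moves(
  rows=[
    {"x": 0, "y": -1, "z": 0, "ax": 0, "ay": 0, "az": 0, "gripper": 1},
    {"x": 0, "y": -1, "z": 0, "ax": 0, "ay": 0, "az": 0, "gripper": 1},
    {"x": 0, "y": 0, "z": 0, "ax": 0, "ay": 0, "az": 0, "gripper": 1},
  ],
)

```text
clock: 12.78
position: [0.5921, -0.0706, 0.1862]
ee_rot: [0.747, 0.665, 0.002, 0.001]
ft_force: [4.0, 0.2, 6.5]
grip_width: 0.224
grasp_force: 19.8
```

```bash
python3 st.py
```

```text
t 12.7833 theta -0.126 r 0.0798 f [3.9 0.7 6.5] knob row 177 [134.  85.  36.  26.  22.]
```

apply_moves(
  rows=[
    {"x": 0, "y": -1, "z": 0, "ax": 0, "ay": 0, "az": 0, "gripper": 1},
    {"x": 0, "y": -1, "z": 0, "ax": 0, "ay": 0, "az": 0, "gripper": 1},
    {"x": 0, "y": 0, "z": 0, "ax": 0, "ay": 0, "az": 0, "gripper": 1},
  ],
)

```text
clock: 13.08
position: [0.5901, -0.0703, 0.1861]
ee_rot: [0.747, 0.665, 0.002, 0.001]
ft_force: [4.4, 0.4, 5.1]
grip_width: 0.227
grasp_force: 19.7
```

```bash
python3 st.py
```

```text
t 13.0833 theta -0.151 r 0.0801 f [4.3 0.9 5.1] knob row 177 [133.  82.  36.  33.  30.]
```

apply_moves(
  rows=[
    {"x": 0, "y": -1, "z": 0, "ax": 0, "ay": 0, "az": 0, "gripper": 1},
    {"x": 0, "y": -1, "z": 0, "ax": 0, "ay": 0, "az": 0, "gripper": 1},
    {"x": 0, "y": 0, "z": 0, "ax": 0, "ay": 0, "az": 0, "gripper": 1},
  ],
)

```text
clock: 13.38
position: [0.5882, -0.0701, 0.1861]
ee_rot: [0.747, 0.665, 0.002, 0.001]
ft_force: [5.0, 0.4, 4.9]
grip_width: 0.227
grasp_force: 19.5
```

```bash
python3 st.py
```

```text
t 13.3833 theta -0.174 r 0.0803 f [4.9 1.  4.9] knob row 177 [134.  76.  39.  36.  34.]
```

apply_moves(
  rows=[
    {"x": 0, "y": -1, "z": 0, "ax": 0, "ay": 0, "az": 0, "gripper": 1},
    {"x": 0, "y": -1, "z": 0, "ax": 0, "ay": 0, "az": 0, "gripper": 1},
    {"x": 0, "y": 0, "z": 0, "ax": 0, "ay": 0, "az": 0, "gripper": 1},
  ],
)

```text
clock: 13.68
position: [0.5863, -0.0698, 0.1861]
ee_rot: [0.747, 0.665, 0.002, 0.002]
ft_force: [7.9, 1.0, 4.2]
grip_width: 0.229
grasp_force: 19.5
```

```bash
python3 st.py
```

```text
t 13.6833 theta -0.198 r 0.0806 f [7.8 2.  4.2] knob row 177 [134.  85.  44.  40.  38.]
```

Resistance is rising (4.9 to 7.8 N). One more small step to confirm.

apply_moves(
  rows=[
    {"x": 0, "y": -1, "z": 0, "ax": 0, "ay": 0, "az": 0, "gripper": 1},
    {"x": 0, "y": 0, "z": 0, "ax": 0, "ay": 0, "az": 0, "gripper": 1},
  ],
)

```text
clock: 13.9
position: [0.5855, -0.0697, 0.1861]
ee_rot: [0.747, 0.665, 0.002, 0.002]
ft_force: [6.8, 1.2, 3.6]
grip_width: 0.225
grasp_force: 19.6
```

```bash
python3 st.py
```

```text
t 13.9 theta -0.208 r 0.0808 f [6.6 2.  3.6] knob row 177 [133.  83.  47.  40.  41.]
```

apply_moves(
  rows=[
    {"x": 0, "y": -1, "z": 0, "ax": 0, "ay": 0, "az": 0, "gripper": 1},
    {"x": 0, "y": -0.5, "z": 0, "ax": 0, "ay": 0, "az": 0, "gripper": 1},
    {"x": 0, "y": 0, "z": 0, "ax": 0, "ay": 0, "az": 0, "gripper": 1},
  ],
)

```text
clock: 14.2
position: [0.5841, -0.0696, 0.186]
ee_rot: [0.747, 0.665, 0.002, 0.002]
ft_force: [8.7, 0.5, 3.2]
grip_width: 0.227
grasp_force: 19.6
```

```bash
python3 st.py
```

```text
t 14.2 theta -0.225 r 0.081 f [8.6 1.6 3.2] knob row 177 [129.  83.  47.  41.  42.]
```

apply_moves(
  rows=[
    {"x": 0, "y": -1, "z": 0.5, "ax": 0, "ay": 0, "az": 0, "gripper": 1},
    {"x": 0, "y": -0.5, "z": 0.5, "ax": 0, "ay": 0, "az": 0, "gripper": 1},
    {"x": 0, "y": 0, "z": 0, "ax": 0, "ay": 0, "az": 0, "gripper": 1},
  ],
)

```text
clock: 14.5
position: [0.5833, -0.0695, 0.1857]
ee_rot: [0.747, 0.665, 0.003, 0.002]
ft_force: [9.1, 0.0, 5.3]
grip_width: 0.228
grasp_force: 19.8
```

```bash
python3 st.py
```

```text
t 14.5 theta -0.236 r 0.081 f [9.  1.1 5.3] knob row 177 [126.  82.  49.  46.  44.]
```

apply_moves(
  rows=[
    {"x": 0, "y": -1, "z": 0.5, "ax": 0, "ay": 0, "az": 0, "gripper": 1},
    {"x": 0, "y": -1, "z": 0.5, "ax": 0, "ay": 0, "az": 0, "gripper": 1},
    {"x": 0, "y": 0, "z": 0, "ax": 0, "ay": 0, "az": 0, "gripper": 1},
  ],
)

```text
clock: 14.8
position: [0.5819, -0.0693, 0.1855]
ee_rot: [0.747, 0.665, 0.003, 0.003]
ft_force: [10.7, -0.5, 7.7]
grip_width: 0.224
grasp_force: 20.0
```

```bash
python3 st.py
```

```text
t 14.8 theta -0.253 r 0.081 f [10.7  0.8  7.7] knob row 177 [123.  82.  53.  49.  47.]
```

The crank has caught: force rose from about 4 N to 10.7 N, starting near x = -15.5 mm. I'll ease back to about x = -4.5 mm.

apply_moves(
  rows=[
    {"x": 0, "y": 3, "z": 0, "ax": 0, "ay": 0, "az": 0, "gripper": 1},
    {"x": 0, "y": 3, "z": 0, "ax": 0, "ay": 0, "az": 0, "gripper": 1},
    {"x": 0, "y": 3, "z": 0, "ax": 0, "ay": 0, "az": 0, "gripper": 1},
    {"x": 0, "y": 3, "z": 0, "ax": 0, "ay": 0, "az": 0, "gripper": 1},
    {"x": 0, "y": 2, "z": 0, "ax": 0, "ay": 0, "az": 0, "gripper": 1},
  ],
)

```text
clock: 15.27
position: [0.5937, -0.0709, 0.186]
ee_rot: [0.747, 0.665, 0.001, 0.001]
ft_force: [-6.1, 0.3, 23.7]
grip_width: 0.224
grasp_force: 21.8
```

apply_moves(
  rows=[
    {"x": 0, "y": 1, "z": 0, "ax": 0, "ay": 0, "az": 0, "gripper": 1},
    {"x": 0, "y": 0, "z": 0, "ax": 0, "ay": 0, "az": 0, "gripper": 1},
  ],
)

```text
clock: 15.43
position: [0.5949, -0.071, 0.1859]
ee_rot: [0.747, 0.665, 0.002, 0.001]
ft_force: [-3.1, 1.3, 19.3]
grip_width: 0.223
grasp_force: 21.6
```

```bash
python3 st.py
```

```text
t 15.4333 theta -0.091 r 0.0792 f [-3.2  0.9 19.3] knob row 177 [134. 106.  41.  27.  18.]
```

apply_moves(
  rows=[
    {"x": 0, "y": 1.5, "z": -2, "ax": 0, "ay": 0, "az": 0, "gripper": 1},
    {"x": 0, "y": 1, "z": -2, "ax": 0, "ay": 0, "az": 0, "gripper": 1},
    {"x": 0, "y": 0, "z": 0, "ax": 0, "ay": 0, "az": 0, "gripper": 1},
  ],
)

```text
clock: 15.73
position: [0.5955, -0.071, 0.1863]
ee_rot: [0.747, 0.665, -0.0, -0.001]
ft_force: [-2.4, 2.3, 4.4]
grip_width: 0.222
grasp_force: 20.7
```

```bash
python3 st.py
```

```text
t 15.7333 theta -0.082 r 0.0796 f [-2.7  2.   4.4] knob row 177 [133. 107.  41.  27.  19.]
```

apply_moves(
  rows=[
    {"x": 0, "y": 1, "z": 0, "ax": 0, "ay": 0, "az": 0, "gripper": 1},
    {"x": 0, "y": 1, "z": 0, "ax": 0, "ay": 0, "az": 0, "gripper": 1},
    {"x": 0, "y": 0, "z": 0, "ax": 0, "ay": 0, "az": 0, "gripper": 1},
    {"x": 0, "y": 0, "z": 0, "ax": 0, "ay": 0, "az": 0, "gripper": 1},
  ],
)

```text
clock: 16.12
position: [0.5977, -0.0713, 0.1864]
ee_rot: [0.747, 0.665, -0.0, -0.001]
ft_force: [-5.2, 2.5, 4.4]
grip_width: 0.228
grasp_force: 20.8
```

```bash
python3 st.py
```

```text
t 16.1167 theta -0.055 r 0.0795 f [-5.5  1.9  4.4] knob row 177 [134. 111.  43.  23.  19.]
```

apply_moves(
  rows=[
    {"x": 0, "y": 0, "z": 0, "ax": 0, "ay": 0, "az": 0, "gripper": 0.2},
    {"x": 0, "y": 0, "z": 0, "ax": 0, "ay": 0, "az": 0, "gripper": 0.2},
    {"x": 0, "y": 0, "z": 0, "ax": 0, "ay": 0, "az": 0, "gripper": 0.2},
    {"x": 0, "y": 0, "z": 0, "ax": 0, "ay": 0, "az": 0, "gripper": 0.2},
    {"x": 0, "y": 0, "z": 0, "ax": 0, "ay": 0, "az": 0, "gripper": 0.2},
  ],
)

```text
clock: 16.58
position: [0.5982, -0.0718, 0.1864]
ee_rot: [0.747, 0.665, -0.0, 0.0]
ft_force: [-0.4, -0.3, 0.4]
grip_width: 0.799
grasp_force: 0.0
```

apply_moves(
  rows=[
    {"x": 0, "y": 0, "z": -20, "ax": 0, "ay": 0, "az": 0, "gripper": 0.2},
    {"x": 0, "y": 0, "z": -30, "ax": 0, "ay": 0, "az": 0, "gripper": 0.2},
    {"x": 0, "y": 0, "z": -30, "ax": 0, "ay": 0, "az": 0, "gripper": 0.2},
    {"x": 0, "y": 0, "z": -20, "ax": 0, "ay": 0, "az": 0, "gripper": 0.2},
    {"x": 0, "y": 0, "z": 0, "ax": 0, "ay": 0, "az": 0, "gripper": 0.2},
  ],
)

```text
clock: 17.0
position: [0.5999, -0.0719, 0.2917]
ee_rot: [0.747, 0.665, 0.003, 0.003]
ft_force: [0.8, 0.2, 0.6]
grip_width: 0.8
grasp_force: 0.0
```

```bash
python3 st.py; python3 - <<'E'
from h import *
w=cam("wrist");o=get_obs();Rt=R.from_quat(o["ee_rot"]).as_matrix();print(o["position"],o["ft_force"])
print("tool shift to bore",Rt.T@(np.array([.616,.044,.3])-o["position"])*1000)
b=np.array([.616,.044,.166]);S=R.from_euler('z',-.12).as_matrix()
img=w["img"];h=cv2.cvtColor(img,cv2.COLOR_RGB2HSV)
for th in (-.2,-.06,.1): print(th,proj(w,b+S@[.075*np.sin(th),-.115,-.051+.075*np.cos(th)]))
print(proj(w,[.616,.044,.229]))
s=cam("side")["img"][130:220,240:360]
save("z6.png",np.hstack([cv2.resize(img,(400,300)),cv2.resize(s,(400,300),interpolation=cv2.INTER_CUBIC)]))
E
```

```text
t 17.0 theta -0.011 r 0.1847 f [0.7 0.3 0.6] knob row 164 [115.  84.  63.  56.  60.]
[ 0.59850571 -0.07175244  0.28703978] [-0.00673724  0.26461551  0.24328966]
tool shift to bore [116.99676773   4.08772672 -12.94956187]
-0.2 [253.45148473 213.47050356]
-0.06 [269.28883238 214.21610495]
0.1 [287.61540035 214.15020322]
[279.23092648   5.20705722]
```

View pics/z6.png

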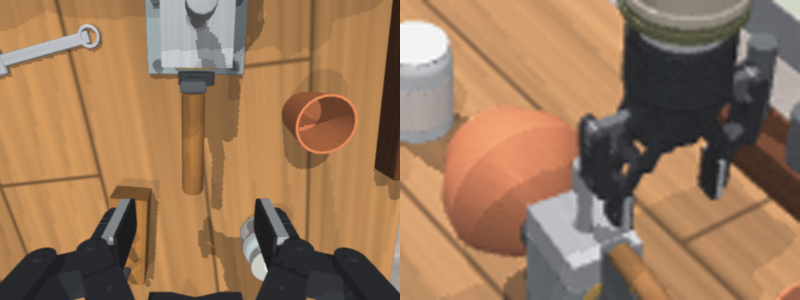

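The handle sits at wrist x of about 270 px, which gives a crank angle of about -0.055 as intended, and the pin stands lowered in the stand. Next I'll shut the gripper, go above the knob and press gently.

apply_moves(
  rows=[
    {"x": 20, "y": 1, "z": 0, "ax": 0, "ay": 0, "az": 0, "gripper": 1},
    {"x": 35, "y": 1, "z": 0, "ax": 0, "ay": 0, "az": 0, "gripper": 1},
    {"x": 35, "y": 1, "z": 0, "ax": 0, "ay": 0, "az": 0, "gripper": 1},
    {"x": 27, "y": 1, "z": 0, "ax": 0, "ay": 0, "az": 0, "gripper": 1},
    {"x": 0, "y": 0, "z": 0, "ax": 0, "ay": 0, "az": 0, "gripper": 1},
  ],
)

```text
clock: 17.57
position: [0.6149, 0.0518, 0.2845]
ee_rot: [0.744, 0.668, -0.0, -0.002]
ft_force: [-0.3, 1.0, 0.4]
grip_width: 0.088
grasp_force: 0.0
```

apply_moves(
  rows=[
    {"x": 0, "y": 0, "z": 15, "ax": 0, "ay": 0, "az": 0, "gripper": 1},
    {"x": 0, "y": 0, "z": 10, "ax": 0, "ay": 0, "az": 0, "gripper": 1},
    {"x": 0, "y": 0, "z": 5, "ax": 0, "ay": 0, "az": 0, "gripper": 1},
    {"x": 0, "y": 0, "z": 0, "ax": 0, "ay": 0, "az": 0, "gripper": 1},
    {"x": 0, "y": 0, "z": 0, "ax": 0, "ay": 0, "az": 0, "gripper": 1},
  ],
)

```text
clock: 17.98
position: [0.6154, 0.0435, 0.2561]
ee_rot: [0.747, 0.665, -0.0, -0.0]
ft_force: [1.0, -0.4, 0.9]
grip_width: -0.0
grasp_force: 0.0
```

apply_moves(
  rows=[
    {"x": 0, "y": 0, "z": 3, "ax": 0, "ay": 0, "az": 0, "gripper": 1},
    {"x": 0, "y": 0, "z": 3, "ax": 0, "ay": 0, "az": 0, "gripper": 1},
    {"x": 0, "y": 0, "z": 3, "ax": 0, "ay": 0, "az": 0, "gripper": 1},
    {"x": 0, "y": 0, "z": 2, "ax": 0, "ay": 0, "az": 0, "gripper": 1},
    {"x": 0, "y": 0, "z": 0, "ax": 0, "ay": 0, "az": 0, "gripper": 1},
  ],
)

```text
clock: 18.4
position: [0.6154, 0.0441, 0.245]
ee_rot: [0.747, 0.665, -0.0, -0.0]
ft_force: [-0.4, 0.8, 0.3]
grip_width: 0.0
grasp_force: 0.0
```

apply_moves(
  rows=[
    {"x": 0, "y": 0, "z": 1, "ax": 0, "ay": 0, "az": 0, "gripper": 1},
    {"x": 0, "y": 0, "z": 1, "ax": 0, "ay": 0, "az": 0, "gripper": 1},
    {"x": 0, "y": 0, "z": 1, "ax": 0, "ay": 0, "az": 0, "gripper": 1},
    {"x": 0, "y": 0, "z": 1, "ax": 0, "ay": 0, "az": 0, "gripper": 1},
    {"x": 0, "y": 0, "z": 1, "ax": 0, "ay": 0, "az": 0, "gripper": 1},
  ],
)

```text
clock: 18.82
position: [0.6156, 0.0441, 0.2405]
ee_rot: [0.747, 0.665, 0.0, 0.0]
ft_force: [-0.3, -0.4, 0.4]
grip_width: 0.002
grasp_force: 0.0
```

apply_moves(
  rows=[
    {"x": 0, "y": 0, "z": 1, "ax": 0, "ay": 0, "az": 0, "gripper": 1},
    {"x": 0, "y": 0, "z": 1, "ax": 0, "ay": 0, "az": 0, "gripper": 1},
    {"x": 0, "y": 0, "z": 1, "ax": 0, "ay": 0, "az": 0, "gripper": 1},
    {"x": 0, "y": 0, "z": 1, "ax": 0, "ay": 0, "az": 0, "gripper": 1},
  ],
)

```text
clock: 19.15
position: [0.6159, 0.0441, 0.237]
ee_rot: [0.747, 0.665, 0.0, 0.0]
ft_force: [-1.1, -1.3, 4.4]
grip_width: -0.0
grasp_force: 2.2
```

```bash
python3 st.py
```

```text
t 19.15 theta -0.001 r 0.13 f [-1.  -1.5  4.4] knob row 160 []
```

Contact at TCP z = 0.237 with 4.4 N. I'll keep pressing gently.

apply_moves(
  rows=[
    {"x": 0, "y": 0, "z": 1, "ax": 0, "ay": 0, "az": 0, "gripper": 1},
    {"x": 0, "y": 0, "z": 1, "ax": 0, "ay": 0, "az": 0, "gripper": 1},
    {"x": 0, "y": 0, "z": 0, "ax": 0, "ay": 0, "az": 0, "gripper": 1},
  ],
)

```text
clock: 19.45
position: [0.6156, 0.0439, 0.2344]
ee_rot: [0.747, 0.665, -0.0, 0.0]
ft_force: [-0.7, -0.8, 3.6]
grip_width: 0.004
grasp_force: 1.6
```

apply_moves(
  rows=[
    {"x": 0, "y": 0, "z": 1, "ax": 0, "ay": 0, "az": 0, "gripper": 1},
    {"x": 0, "y": 0, "z": 0, "ax": 0, "ay": 0, "az": 0, "gripper": 1},
  ],
)

```text
clock: 19.62
position: [0.6155, 0.0439, 0.2333]
ee_rot: [0.747, 0.665, -0.0, 0.0]
ft_force: [-0.9, -1.4, 2.6]
grip_width: 0.001
grasp_force: 1.7
```

apply_moves(
  rows=[
    {"x": 0, "y": 0, "z": 1.5, "ax": 0, "ay": 0, "az": 0, "gripper": 1},
    {"x": 0, "y": 0, "z": 1.5, "ax": 0, "ay": 0, "az": 0, "gripper": 1},
    {"x": 0, "y": 0, "z": 1.5, "ax": 0, "ay": 0, "az": 0, "gripper": 1},
    {"x": 0, "y": 0, "z": 1.5, "ax": 0, "ay": 0, "az": 0, "gripper": 1},
  ],
)

```text
clock: 19.95
position: [0.6157, 0.0433, 0.2278]
ee_rot: [0.747, 0.665, -0.0, 0.0]
ft_force: [-2.1, -4.0, 7.0]
grip_width: -0.001
grasp_force: 3.5
```

apply_moves(
  rows=[
    {"x": 0, "y": 0, "z": 1, "ax": 0, "ay": 0, "az": 0, "gripper": 1},
    {"x": 0, "y": 0, "z": 1, "ax": 0, "ay": 0, "az": 0, "gripper": 1},
    {"x": 0, "y": 0, "z": 1, "ax": 0, "ay": 0, "az": 0, "gripper": 1},
    {"x": 0, "y": 0, "z": 1, "ax": 0, "ay": 0, "az": 0, "gripper": 1},
  ],
)

```text
clock: 20.28
position: [0.6156, 0.0431, 0.2237]
ee_rot: [0.747, 0.665, -0.0, 0.0]
ft_force: [-1.1, -5.0, 6.6]
grip_width: 0.002
grasp_force: 3.3
```

apply_moves(
  rows=[
    {"x": 0, "y": 0, "z": 1.5, "ax": 0, "ay": 0, "az": 0, "gripper": 1},
    {"x": 0, "y": 0, "z": 1.5, "ax": 0, "ay": 0, "az": 0, "gripper": 1},
    {"x": 0, "y": 0, "z": 1.5, "ax": 0, "ay": 0, "az": 0, "gripper": 1},
    {"x": 0, "y": 0, "z": 1.5, "ax": 0, "ay": 0, "az": 0, "gripper": 1},
  ],
)

```text
clock: 20.62
position: [0.6156, 0.0429, 0.2177]
ee_rot: [0.747, 0.665, -0.0, 0.001]
ft_force: [-2.8, -4.7, 6.2]
grip_width: -0.001
grasp_force: 3.3
```

apply_moves(
  rows=[
    {"x": 0, "y": 0, "z": 1.5, "ax": 0, "ay": 0, "az": 0, "gripper": 1},
    {"x": 0, "y": 0, "z": 1.5, "ax": 0, "ay": 0, "az": 0, "gripper": 1},
    {"x": 0, "y": 0, "z": 1.5, "ax": 0, "ay": 0, "az": 0, "gripper": 1},
  ],
)

```text
clock: 20.87
position: [0.6156, 0.0429, 0.2132]
ee_rot: [0.747, 0.665, -0.0, 0.0]
ft_force: [-2.1, -4.7, 6.0]
grip_width: 0.002
grasp_force: 3.1
```

apply_moves(
  rows=[
    {"x": 0, "y": 0, "z": 1.5, "ax": 0, "ay": 0, "az": 0, "gripper": 1},
    {"x": 0, "y": 0, "z": 1.5, "ax": 0, "ay": 0, "az": 0, "gripper": 1},
    {"x": 0, "y": 0, "z": 1.5, "ax": 0, "ay": 0, "az": 0, "gripper": 1},
    {"x": 0, "y": 0, "z": 1, "ax": 0, "ay": 0, "az": 0, "gripper": 1},
  ],
)

```text
clock: 21.2
position: [0.6155, 0.0433, 0.2074]
ee_rot: [0.747, 0.665, -0.0, 0.0]
ft_force: [-1.0, -3.9, 4.3]
grip_width: -0.005
grasp_force: 2.3
```

apply_moves(
  rows=[
    {"x": 0, "y": 0, "z": 1, "ax": 0, "ay": 0, "az": 0, "gripper": 1},
    {"x": 0, "y": 0, "z": 1, "ax": 0, "ay": 0, "az": 0, "gripper": 1},
    {"x": 0, "y": 0, "z": 1, "ax": 0, "ay": 0, "az": 0, "gripper": 1},
  ],
)

```text
clock: 21.45
position: [0.6156, 0.0443, 0.2043]
ee_rot: [0.747, 0.665, 0.0, -0.0]
ft_force: [-0.8, -1.8, 3.9]
grip_width: -0.002
grasp_force: 1.7
```

apply_moves(
  rows=[
    {"x": 0, "y": 0, "z": 1, "ax": 0, "ay": 0, "az": 0, "gripper": 1},
    {"x": 0, "y": 0, "z": 1, "ax": 0, "ay": 0, "az": 0, "gripper": 1},
    {"x": 0, "y": 0, "z": 0, "ax": 0, "ay": 0, "az": 0, "gripper": 1},
  ],
)

```text
clock: 21.7
position: [0.6156, 0.0443, 0.2032]
ee_rot: [0.747, 0.665, 0.0, 0.0]
ft_force: [-3.3, -3.1, 8.8]
grip_width: 0.002
grasp_force: 4.4
```

apply_moves(
  rows=[
    {"x": 0, "y": 0, "z": 1, "ax": 0, "ay": 0, "az": 0, "gripper": 1},
    {"x": 0, "y": 0, "z": 0, "ax": 0, "ay": 0, "az": 0, "gripper": 1},
  ],
)

```text
clock: 21.87
position: [0.6157, 0.0443, 0.2032]
ee_rot: [0.747, 0.665, 0.0, 0.0]
ft_force: [-6.3, -2.0, 14.8]
grip_width: -0.001
grasp_force: 7.4
```

The knob stopped at z = 0.2032 with force rising, which matches the predicted home of 0.203. I'll retreat and check with the cameras.

apply_moves(
  rows=[
    {"x": 0, "y": 0, "z": -5, "ax": 0, "ay": 0, "az": 0, "gripper": 1},
    {"x": 0, "y": 0, "z": -20, "ax": 0, "ay": 0, "az": 0, "gripper": 1},
    {"x": 0, "y": 0, "z": -35, "ax": 0, "ay": 0, "az": 0, "gripper": 1},
    {"x": 0, "y": 0, "z": -35, "ax": 0, "ay": 0, "az": 0, "gripper": 1},
    {"x": 0, "y": 0, "z": -15, "ax": 0, "ay": 0, "az": 0, "gripper": 1},
  ],
)

```text
clock: 22.28
position: [0.6164, 0.045, 0.3159]
ee_rot: [0.746, 0.666, 0.002, 0.001]
ft_force: [0.8, -0.9, 0.9]
grip_width: -0.005
grasp_force: 0.0
```

apply_moves(
  rows=[
    {"x": -25, "y": 0, "z": 0, "ax": 0, "ay": 0, "az": 0, "gripper": 1},
    {"x": -35, "y": 0, "z": 0, "ax": 0, "ay": 0, "az": 0, "gripper": 1},
    {"x": -20, "y": 0, "z": 0, "ax": 0, "ay": 0, "az": 0, "gripper": 1},
    {"x": 0, "y": 0, "z": 0, "ax": 0, "ay": 0, "az": 0, "gripper": 1},
    {"x": 0, "y": 0, "z": 0, "ax": 0, "ay": 0, "az": 0, "gripper": 1},
  ],
)

```text
clock: 22.7
position: [0.6062, -0.0361, 0.3111]
ee_rot: [0.747, 0.665, -0.0, -0.0]
ft_force: [0.3, 0.7, 0.6]
grip_width: 0.002
grasp_force: 0.0
```

```bash
python3 - <<'E'
from h import *
o=get_obs();print(o["position"],o["ft_force"],o["clock"],np.abs(o["joint_velocities"]).max())
c=cam("side")
print("side expect knob top row",proj(c,[.616,.044,.192]))
print(cv2.cvtColor(c["img"],cv2.COLOR_RGB2HSV)[170:206,292:299,1].mean(1).round(), c["img"][170:206,292:299].mean((1,2)).round())
w=cam("wrist"); print(proj(w,[.616,.044,.192]),proj(w,[.616,.044,.166]))
g=cv2.GaussianBlur(cv2.cvtColor(w["img"],cv2.COLOR_RGB2GRAY),(5,5),1)
print(cv2.HoughCircles(g,cv2.HOUGH_GRADIENT,1,30,param1=60,param2=14,minRadius=12,maxRadius=30)[:,:6])
print("knob radius px",abs(proj(w,[.627,.044,.192])-proj(w,[.616,.044,.192])))
E
```

```text
[ 0.6062499  -0.03611289  0.3111148 ] [0.2936436  0.68230406 0.64909437] 22.7 0.03684393901550698
side expect knob top row [294.93744172 190.60559532]
[127. 129. 130. 131. 132. 134. 134. 134. 135. 135. 135. 135. 135. 134.
 131.  77.  23.   7.   7.   7.   7.   7.   6.   7.   7.   6.   6.   7.
   6.   7.   6.   5.   5.   5.   5.   5.] [138. 130. 122. 120. 116. 112. 109. 105. 102. 104. 108. 108. 110. 109.
 109. 136. 175. 191. 188. 189. 195. 200. 187. 132. 121. 120. 119. 120.
 129. 149. 169. 187. 198. 214. 215. 215.]
[273.63022314  89.65948365] [273.58742239  88.82032377]
[[[430.5 213.5  29.4]
  [410.5 182.5  25. ]
  [274.5  90.5  16.7]
  [133.5  86.5  12.3]
  [383.5 317.5  15.8]
  [442.5 148.5  23.6]]]
knob radius px [17.19905667  2.07655886]
```

The cameras agree that it is home. The knob's side band in the side view is 7.0 px tall (about 26 mm) with no gap above the stand's top. The wrist view puts the knob's circle at (274.5,90.5), against (273.6,89.7) expected. The fingertips also stopped at z = 0.192 m, the height for a fully home knob.

```bash
python3 -c "
from workcell import *
print(hand_in())"
```

```text
the job is handed in; nothing more can be done
None
```

I handed the job in with the pin pressed fully home, the crank caught and released, and the arm clear of everything; hand-in returned no verdict, so home rests on my own checks (the pin stopped at the expected height and the cameras agree).

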